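# Free the sagging gate bolt of a jar cage and hold the gate ajar

## Robot

A 6-joint arm with a two-finger parallel gripper is mounted at the origin on the work surface. World frame = base frame: x ahead of the robot, y to its left, z up, the work surface at z = 0. Lengths are in m, angles in rad, forces in N, time in s.
With the tool pointing down it reaches from about 0.35 to 0.975 m from the base axis. Payload 4.9 kg.
Tool frame: the origin (TCP) lies at the very end of the fingers, on their centre line; the grasp point (between the pads) lies ctrl.grip_point_offset behind it (ctrl.grip_point_offset is the distance from the TCP to the grasp point, in m); z points along the fingers, y is the direction in which the jaws open and shut (so a half turn about z gives the same grasp; the last joint's range is limited). The gripper opens to 85 mm and grips with 20 to 120 N. Pads are 22 mm wide; open, the fingers measure 114 mm over their backs; the gripper's body (76 mm by 85 mm) begins 54 mm behind the grasp point. The pads swing forward as they close: fully open they stand 13 mm farther back than shut.
Start: joints at [-1.251, 0.053, 1.613, -0, 1.476, -0.119], TCP at [0.266, -0.566, 0.231] pointing down, gripper open.
Joint ranges: [-3.01, 3.01], [-1.01, 2.22], [0.06, 2.58], [-1.02, 4.17], [0.09, 2.62], [-3.14, 3.14]. Speed limits (rad/s): [2.57, 2.57, 3.14, 3.14, 3.14, 3.14].

## Interface

Orientations are given as a rotation vector (axis times angle).
In Python, from station import ctrl gives the robot as it stands. The module is installed in compiled form; this text tells all that it offers.
- The arm moves only by the shell command python3 -m creep 'ROWS' [FORCE]. ROWS is JSON, a list of rows, each a list of 5 numbers: the closure in counts, from 0 (fully open) to 255 (shut), then the shift along the tool's x, y, z in mm, then the turn about the tool's z in rad. A call has 1 to 12 rows; each row is the pose to reach, as a shift and turn from the pose commanded when the call began, along the tool's axes at that moment; what a row does not reach only later rows make up. A row lasts 1/12 s, in which the tool goes at most 41.7 mm and 7.16 degrees, less where a joint would pass 70% of its speed; a pose out of reach is approached as far as the arm can. A call with a gripper value outside its range is refused whole. The fingers move at their own pace and stop on an object; FORCE is the grip in N (left out, the last holds). Time passes only in rows, so rows that repeat a pose let the fingers close. It gives the time, the measured TCP pose, the force and the opening at its end, in the units of the state.
- ctrl.get_obs(): the state, without advancing time (a new reading comes with each control period).
- ctrl.get_image(name): name is "scene" or "side" or "wrist"; returns the picture (420x560x3 uint8, red, green, blue); there is no depth.
- ctrl.calibration(name): a dict with "fx", "fy", "cx", "cy" (pixels), "k1" (the pictures are not rectified: a ray, as slopes to the right and down, at radius r is drawn at 1 + k1 r^2 times it, then the intrinsics apply), "R" (3x3) and "t" (3): a world point X has camera coordinates R X + t. Camera axes: x right, y down, z forward; pixel columns grow to the right and rows downward; lengths in m; the calibration is good to about 2 mm. A picture is of the moment at which its call begins: read the wrist's pose just before it. calibration takes no time and is no camera call; for the wrist camera it gives the pose at the moment of the call.
- ctrl.finish_job(): hands the job in, once; it reports no verdict.
Trained networks look in the newest picture that a camera, given by its name, has taken for a name from the list of things; names that differ only in an ending like _2 or _b are one class to them, and where a whole thing is asked for, a point or a joint stands for the part that bears it (a point fixed in the world has none). Each returns a list of dicts, best first, with "conf" (0 to 1); they miss things now and then, are a little off and sometimes report something else, mostly with a low value. They report only what shows in the picture. A call takes as long as a camera call. They do not tell look-alikes from the thing itself.
- ctrl.boxes_of(camera, label): "rect" ([left, top, width, height] in pixels, round what is visible of it).
- ctrl.outline_of(camera, label): "mask" (420x560 bool, what is visible of it) and "rect" ([left, top, width, height] in pixels, round what is visible of it).
The state is a dict: "t": time; "q": joint angles; "dq": joint speeds; "effort": joint torques, N m; "tool_pos": TCP position; "tool_rot": TCP orientation; "contact_force": force on the tool from outside, world axes, zero at the start; "wrist_torque": the same for the moment, N m; "opening": finger opening in m.
Only numpy, scipy, OpenCV 4.12 (cv2) and the standard library are available. Lean on these libraries where they do the work, as an engineer would, in place of code of your own. Each camera call takes 0.05 s, during which the arm holds its last target. There are 200 camera calls.

## Task

The gate of the wire jar cage is shut by a barrel bolt whose thick nose has sagged behind the bent-up lip of its keeper. Lift the loose metal hood off the bolt and leave it standing upright, wholly on the black rubber mat; then take the bolt's upright handle, lift the bolt over the lip while drawing it right back, and swing the gate open towards the robot by about a hand's width (8 to 10 cm at its free edge). The gate springs shut by itself, so finish while still gripping the bolt's handle and holding the gate still and ajar; do not disturb the jars, lids and other things on the table.

Things in the scene. Friction and masses are not known exactly. Their poses are not given: they have to be found in the camera images.
- hood: Loose splash hood of thin aluminium, 0.1 to 0.2 kg: upside-down U channel 50 mm wide (its x), 80 mm long (its y, along the bolt), 83 mm tall, walls 3 mm, ends open, with a block grip on its roof 14 mm thick (x), 44 long (y), 34 tall: 117 mm in all. It stands on the gate's bolt plate, over the bolt's handle, which reaches 77 mm above that plate. Origin: centre of its underside; z up
- hood_center (a point): Centre of the hood half-way up, 58.5 mm above its underside; axes as the hood's
- hood_grip (a point): Middle of the block grip on the hood's top, 100 mm above the hood's underside and 17 mm above the roof it stands on; pinch the block across its 14 mm (hood x)
- mat_top (a point): Centre of the top of the fixed black rubber mat, 180 x 180 mm, 4 mm thick, sides along its x and y, lying on the table to the right of the cage. The hood goes here
- gate_hinge (a point): Point on the gate's vertical hinge line, left front corner of the cage, at bolt plate height (165 mm above the table). Axes are the fixed cage's: x into the cage, away from the robot; y along the shut gate towards the hinge; z up. The cage, 240 x 360 x 160 mm, is fixed to the table and holds jars lower than its rim
- gate_edge (a point): Top of the gate's free edge, 265 mm from the hinge line, at bolt plate height; moves with the gate
- gate (a joint): Gate angle, rad: 0 shut, grows as the gate swings out towards the robot (clockwise seen from above) up to 1.2; a light spring closes it (about 0.23 N m when shut, 0.4 N m at 0.35 rad)
- handle_mid (a point): Middle of the bolt's upright round black handle: 18 mm across, 41 mm tall (23 mm rim in its top 5 mm), its underside 10 mm above the rod. 56 mm above the bolt plate when sagged; 206 mm from the hinge line with the bolt home. Axes turn with the gate: y = draw direction (to the hinge), x = gate thickness, z up
- bolt_handle: The bolt's handle as a solid; origin on the rod's axis, 36 mm below handle_mid. Two fixed rod guides 54 mm tall and 25 mm wide stand on the bolt plate, 32 mm to the keeper's side and 78 mm to the hinge side of the handle when the bolt is home
- bolt (a joint): How far the bolt is drawn back, m: 0 home in the keeper to 0.042 right back (clear of the keeper from 0.033); drag about 1.5 N, stays where it is left. Not lifted, it is stopped by the lip at about 0.008
- bolt_lift (a joint): How far the bolt (0.2 kg to lift, handle included) is lifted in its worn tall guides, m: 0 sagged to 0.018; it falls back by its own weight. The nose passes over the lip when lifted by 0.011 or more
- keeper_lip (a point): Top of the keeper's bent-up lip, 12.5 mm above bolt plate level, on the cage's right front post. Behind it, between side walls 42 mm tall, lies the bolt's thick nose: 20 mm wide, 15 long, underside 18 mm below the rod's axis; the axis is 20 mm above plate level when sagged
- jar_a_mid (a point): Bystander: jar of tomato with a gold lid, 68 mm across, 115 mm tall; its middle
- jar_b_mid (a point): Bystander: larger jar, 76 mm across, 130 mm tall; its middle
- lid_stack_mid (a point): Bystander: stack of three gold lids, 70 mm across, 26 mm tall; its middle
- spanner_grip (a point): Bystander: steel spanner lying on the table, about 0.2 m long; the middle of its handle
- carton_mid (a point): Bystander: cardboard carton 100 x 130 x 70 mm; its middle
- funnel_bowl_rim (a point): Bystander: steel bowl 120 mm across, 50 mm tall; centre of its rim
Mind the look-alikes: they are no part of the job. Leave any turquoise look-alike of the hood alone.

How it is judged:
By the outcome, as a careful person would: the job done as asked, in the order asked, and still so for the second after the job is handed in, while the arm keeps its last pose, push and grip.
It also fails if it takes over 58 s, if anything falls off the work surface, if the arm or the gripper's body presses on something with over 40 N, if the wrist force passes 120 N, or if a joint passes its speed limit or range.

## Working session

There is one attempt and no reset: what is moved stays moved. The work goes in short steps, Python scripts to look and compute and a shell command to move; the robot and the scene stay as the last step left them, time stands still between calls to the robot, and variables do not carry over. Pictures are saved under pics/ and viewed, about 8 in all and at most 12, crops included, and the job is handed in when it is done.

```bash
mkdir -p pics; ls
python3 - <<'E'
from station import ctrl
import cv2,numpy as np
o=ctrl.get_obs(); print({k:np.round(v,3).tolist() for k,v in o.items()}, ctrl.grip_point_offset)
ims=[]
for n in("scene","side"):
    im=ctrl.get_image(n); c=ctrl.calibration(n); print(n,{k:np.round(v,3).tolist() for k,v in c.items()})
    cv2.imwrite(f"pics/{n}0.png",im[...,::-1])
    for l in("hood","mat_top","bolt_handle","handle_mid","gate","keeper_lip","hood_grip"):
        print(n,l,[(np.round(b["rect"]).tolist(),round(b["conf"],2)) for b in ctrl.boxes_of(n,l)[:4]])
E
```

```text
pics
{'t': 0.0, 'q': [-1.251, 0.053, 1.614, 0.0, 1.476, -0.119], 'dq': [0.001, 0.001, -0.0, -0.0, -0.001, -0.0], 'effort': [0.001, -39.368, -37.018, -0.0, 0.007, -0.0], 'tool_pos': [0.265, -0.565, 0.23], 'tool_rot': [-3.064, -0.683, 0.0], 'contact_force': [0.966, -0.007, 1.033], 'wrist_torque': [-0.011, -0.006, -0.011], 'opening': 0.085} 0.0187
scene {'fx': 461.312, 'fy': 461.312, 'cx': 279.286, 'cy': 210.642, 'k1': -0.065, 'R': [[0.804, 0.595, 0.007], [0.464, -0.62, -0.633], [-0.372, 0.512, -0.774]], 't': [-0.4, -0.096, 1.62]}
scene hood [([288.0, 215.0, 32.0, 48.0], 0.88), ([241.0, 204.0, 23.0, 39.0], 0.84), ([278.0, 152.0, 32.0, 31.0], 0.84), ([113.0, 262.0, 36.0, 38.0], 0.8)]
scene mat_top [([153.0, 279.0, 88.0, 79.0], 0.96)]
scene bolt_handle [([291.0, 218.0, 30.0, 54.0], 0.35)]
scene handle_mid []
scene gate [([286.0, 195.0, 45.0, 92.0], 0.61)]
scene keeper_lip [([284.0, 257.0, 14.0, 22.0], 0.56)]
scene hood_grip [([237.0, 206.0, 24.0, 38.0], 0.95), ([113.0, 261.0, 34.0, 40.0], 0.95), ([286.0, 211.0, 37.0, 44.0], 0.78), ([283.0, 154.0, 26.0, 29.0], 0.7)]
side {'fx': 403.849, 'fy': 403.849, 'cx': 283.291, 'cy': 210.464, 'k1': -0.078, 'R': [[-0.883, -0.468, -0.014], [-0.352, 0.682, -0.641], [0.31, -0.561, -0.768]], 't': [0.415, 0.253, 1.178]}
side hood [([235.0, 148.0, 28.0, 46.0], 0.98), ([300.0, 224.0, 18.0, 26.0], 0.96), ([254.0, 305.0, 40.0, 37.0], 0.68)]
side mat_top [([304.0, 160.0, 58.0, 42.0], 0.58)]
side bolt_handle [([231.0, 174.0, 33.0, 87.0], 0.47)]
side handle_mid []
side gate [([227.0, 172.0, 38.0, 89.0], 0.75), ([132.0, 306.0, 43.0, 41.0], 0.39), ([233.0, 152.0, 30.0, 44.0], 0.29)]
side keeper_lip [([262.0, 156.0, 3.0, 9.0], 0.37)]
side hood_grip [([236.0, 151.0, 29.0, 39.0], 0.81), ([298.0, 223.0, 22.0, 22.0], 0.76)]
```

View pics/scene0.png

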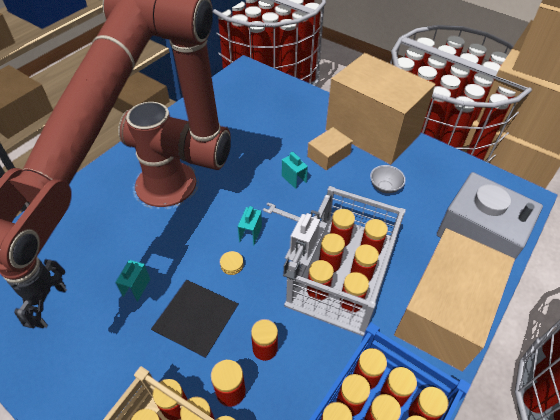

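View pics/side0.png

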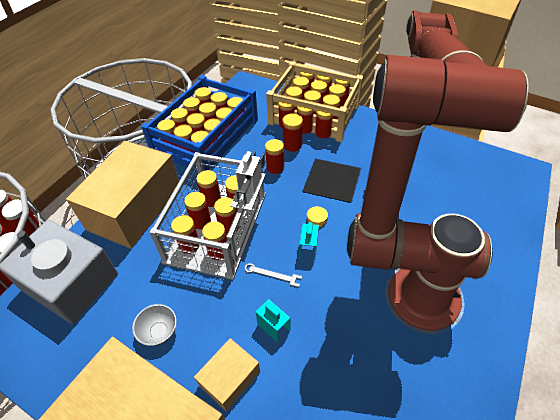

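Scene: the aluminium hood is at about (303,232) on the cage's near side, the mat at (197,318), and the turquoise look-alikes at (250,222), (293,168) and (132,278). Side: the hood is at (249,170) and the mat at (332,180). Next I'll zoom in on both to get points for triangulation.

```bash
python3 - <<'E'
import cv2,numpy as np
a=cv2.imread("pics/scene0.png")[185:315,265:345]; b=cv2.imread("pics/side0.png")[140:270,200:280]
f=lambda i:cv2.resize(i,None,fx=4.6,fy=4.6,interpolation=cv2.INTER_CUBIC)
cv2.imwrite("pics/crop1.png",np.hstack([f(a),f(b)]))
E
cat > h.py <<'E'
import numpy as np,cv2
from scipy.optimize import least_squares
from scipy.spatial.transform import Rotation as Ro
from station import ctrl
def proj(c,X):
    p=(np.atleast_2d(X)@np.array(c["R"]).T)+np.array(c["t"]); s=p[:,:2]/p[:,2:]
    s=s*(1+c["k1"]*(s**2).sum(1,keepdims=True))
    return s*[c["fx"],c["fy"]]+[c["cx"],c["cy"]]
def tri(obs):  # [(cal,uv),...]
    return least_squares(lambda X:np.concatenate([proj(c,X)[0]-u for c,u in obs]),[.6,0,.15])
def onplane(c,uv,z):
    return least_squares(lambda X:proj(c,[X[0],X[1],z])[0]-uv,[.6,0]).x
E
```

```text
(no output)
```

View pics/crop1.png

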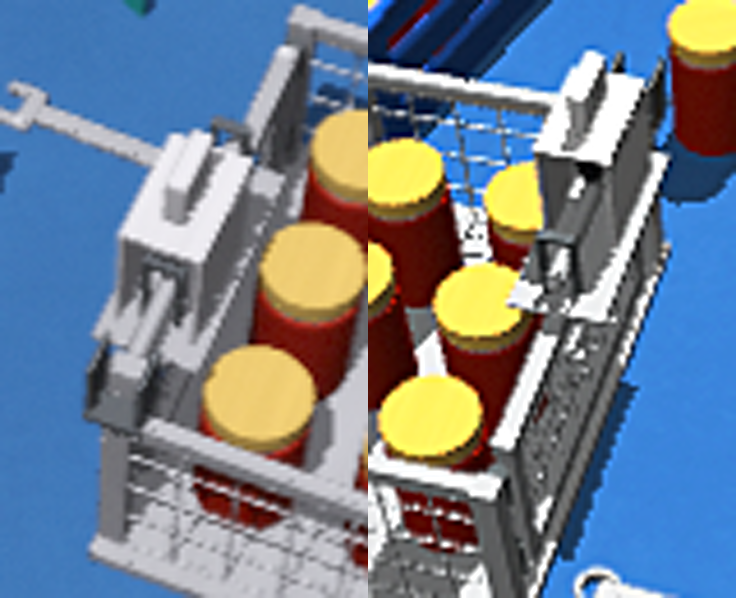

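Run:
```python
from h import *
S,D=ctrl.calibration("scene"),ctrl.calibration("side")
s=lambda x,y:(265+x/4.6-.4,185+y/4.6-.4); d=lambda x,y:(200+(x-368)/4.6-.4,140+y/4.6-.4)
a,b,z=.025,.04,.083
P=[(S,s(120,228),(-a,-b,z)),(S,s(203,262),(a,-b,z)),(S,s(250,160),(a,b,z)),(S,s(205,350),(a,-b,0)),
(S,s(180,132),(-.007,.022,.117)),(S,s(212,138),(.007,.022,.117)),(S,s(190,220),(.007,-.022,.083)),(S,s(165,212),(-.007,-.022,.083)),
(D,d(537,138),(a,b,z)),(D,d(617,165),(-a,b,z)),(D,d(580,55),(.007,-.022,.117)),(D,d(605,58),(-.007,-.022,.117))]
def f(p,full=False):
    R=Ro.from_euler("z",p[3]).as_matrix()
    return np.concatenate([proj(c,R@np.array(m)+p[:3])[0]-u for c,u,m in P])
best=min((least_squares(f,[.6,-.1,.165,y0],loss="soft_l1") for y0 in(-.8,-.4,0,.4,.8)),key=lambda r:r.cost)
p=best.x;print("hood",p,best.cost);print(np.round(f(p).reshape(-1,2),1).tolist())
mr={}
for n,c in(("scene",S),("side",D)):
    m=ctrl.outline_of(n,"mat_top")
    mm=m[0]["mask"].astype(np.uint8); cs=max(cv2.findContours(mm,0,2)[0],key=cv2.contourArea)
    q=cv2.approxPolyDP(cv2.convexHull(cs),6,True)[:,0]; W=np.array([onplane(c,u,.004) for u in q]); print(n,q.tolist(),W.round(3).tolist(),W.mean(0))
    for l in("jar_a_mid","jar_b_mid","lid_stack_mid","spanner_grip","carton_mid","funnel_bowl_rim"):
        for bb in ctrl.boxes_of(n,l)[:2]:
            x,y,w,h=bb["rect"]; print(n,l,round(bb["conf"],2),(round(x+w/2),round(y+h/2)),onplane(c,(x+w/2,y+h/2),{"j":.06,"l":.013,"s":.005,"c":.035,"f":.04}[l[0]]).round(3))
Rm=Ro.from_euler("z",p[3]).as_matrix()
o=ctrl.get_obs(); print("yaw deg",np.degrees(p[3]),Ro.from_rotvec(o["tool_rot"]).as_matrix().round(3).tolist())
for nm,c in(("s",S),("d",D)):
  for y in (-.28,-.26,-.24,-.1,.1,.15,.206): print(nm,y,proj(c,Rm@[0,y,0]+p[:3]).round(0))
```

```text
hood [ 0.5988437  -0.02734093  0.16437844  0.29195502] 12.551351947562182
[[0.2, 2.1], [0.9, 0.2], [-0.2, -1.0], [-1.4, -0.8], [2.0, -1.3], [0.2, -1.2], [-0.9, 2.0], [-0.7, 2.2], [-0.3, 3.7], [-0.9, 0.1], [0.8, -0.5], [0.0, -0.6]]
scene [[185, 280], [237, 303], [205, 357], [152, 330]] [[0.33, -0.245], [0.503, -0.211], [0.537, -0.386], [0.368, -0.417]] [ 0.43427271 -0.31462349]
scene jar_a_mid 0.97 (263, 338) [ 0.645 -0.269]
scene jar_a_mid 0.64 (281, 212) [0.431 0.101]
scene jar_b_mid 0.64 (305, 236) [0.545 0.067]
scene jar_b_mid 0.53 (231, 264) [ 0.43  -0.145]
scene lid_stack_mid 0.85 (231, 261) [ 0.401 -0.117]
scene lid_stack_mid 0.59 (228, 386) [ 0.639 -0.409]
scene spanner_grip 0.78 (284, 211) [0.412 0.145]
scene carton_mid 0.81 (330, 150) [0.388 0.458]
scene funnel_bowl_rim 0.69 (389, 180) [0.635 0.453]
side [[316, 159], [360, 168], [351, 202], [303, 191]] [[0.531, -0.385], [0.362, -0.416], [0.329, -0.241], [0.502, -0.211]] [ 0.43132348 -0.31347176]
side jar_a_mid 0.97 (276, 158) [ 0.643 -0.267]
side jar_b_mid 0.92 (293, 131) [ 0.656 -0.431]
side jar_b_mid 0.49 (152, 326) [0.624 0.46 ]
side lid_stack_mid 0.9 (318, 217) [ 0.402 -0.121]
side lid_stack_mid 0.19 (209, 217) [0.728 0.049]
side spanner_grip 0.9 (274, 274) [0.428 0.138]
side carton_mid 0.74 (229, 373) [0.381 0.463]
side carton_mid 0.59 (275, 275) [0.413 0.156]
side funnel_bowl_rim 0.89 (154, 325) [0.632 0.45 ]
side funnel_bowl_rim 0.5 (274, 157) [ 0.66  -0.286]
yaw deg 16.72779069341224 [[0.905, 0.425, -0.0], [0.425, -0.905, 0.0], [0.0, -0.0, -1.0]]
s -0.28 [[267. 337.]]
s -0.26 [[270. 329.]]
s -0.24 [[273. 322.]]
s -0.1 [[292. 275.]]
s 0.1 [[314. 219.]]
s 0.15 [[319. 206.]]
s 0.206 [[325. 192.]]
d -0.28 [[270. 128.]]
d -0.26 [[268. 132.]]
d -0.24 [[267. 135.]]
d -0.1 [[258. 162.]]
d 0.1 [[242. 209.]]
d 0.15 [[237. 222.]]
d 0.206 [[232. 237.]]
```

```bash
python3 -m creep '[[0,40,-20,-15,-0.1],[0,531,-345,-170,-1.42],[0,531,-345,-170,-1.42],[0,531,-345,-170,-1.42],[0,531,-345,-170,-1.42],[0,531,-345,-170,-1.42],[0,531,-345,-170,-1.42],[0,531,-345,-170,-1.42],[0,531,-345,-170,-1.42],[0,531,-345,-170,-1.42],[0,531,-345,-170,-1.42],[0,531,-345,-170,-1.42]]'
cat >> h.py <<'E'
def toward(target,yaw_y):  # tool-axis shift (mm) and turn to bring TCP to target, tool y at yaw_y (mod pi)
    o=ctrl.get_obs(); R=Ro.from_rotvec(o["tool_rot"]).as_matrix()
    y=np.arctan2(R[1,1],R[0,1]); t=(yaw_y-y+np.pi/2)%np.pi-np.pi/2
    print("t",round(o["t"],2),"pos",np.round(o["tool_pos"],4),"F",np.round(o["contact_force"],1),"open",round(o["opening"],4),"| shift",(1000*R.T@(np.array(target)-o["tool_pos"])).round(1),"turn",round(-t,3),"| R",R[:2,:2].round(3).tolist(), "tilt",np.round(R[:,2],3),"q6",round(o["q"][5],2))
E
python3 -c "
from h import *
toward([.599,-.027,.40],.292)"
```

```text
t: 2.5
tool_pos: [0.5216, -0.1547, 0.3623]
tool_rot: [1.872, 2.522, 0.0]
contact_force: [0.2, -0.7, -1.1]
opening: 0.0852
t 2.5 pos [ 0.5216 -0.1547  0.3623] F [ 0.2 -0.7 -1.1] open 0.0852 | shift [ 99.8 111.  -37.6] turn 0.001 | R [[-0.289, 0.957], [0.957, 0.289]] tilt [ 0.001 -0.    -1.   ] q6 -0.72
```

```bash
python3 -m creep '[[0,35,38,-13,0],[0,70,76,-30,0],[0,100,111,-38,0],[0,100,111,-38,0],[0,100,111,-38,0],[0,100,111,-38,0]]'
python3 - <<'E'
from h import *
toward([.599,-.027,.254],.292)
c=ctrl.calibration("wrist"); im=ctrl.get_image("wrist")
p=np.array([.5988,-.0273,.165]);R=Ro.from_euler("z",.292).as_matrix()
for m in[(x,y,z) for z in(.083,) for x in(-.025,.025) for y in(-.04,.04)]+[(x,y,.117) for x in(-.007,.007) for y in(-.022,.022)]:
    u=proj(c,R@np.array(m)+p)[0]; print(m,u.round(1)); cv2.circle(im,tuple(int(v) for v in u.round()),2,(255,0,0),-1)
print({k:np.round(v,3).tolist() for k,v in c.items()})
cv2.imwrite("pics/w1.png",im[...,::-1])
E
```

```text
t: 3.0
tool_pos: [0.5996, -0.0279, 0.3997]
tool_rot: [1.876, 2.52, -0.0]
contact_force: [-0.3, -0.0, 0.2]
opening: 0.0854
t 3.0 pos [ 0.5996 -0.0279  0.3997] F [-0.3 -0.   0.2] open 0.0854 | shift [  1.1  -0.3 145.7] turn -0.001 | R [[-0.287, 0.958], [0.958, 0.287]] tilt [ 0. -0. -1.] q6 -0.46
(-0.025, -0.04, 0.083) [248.1 236.9]
(-0.025, 0.04, 0.083) [245.3 146.1]
(0.025, -0.04, 0.083) [304.6 236.8]
(0.025, 0.04, 0.083) [306.8 146. ]
(-0.007, -0.022, 0.117) [267.1 232.6]
(-0.007, 0.022, 0.117) [266.4 177.5]
(0.007, -0.022, 0.117) [285.  232.6]
(0.007, 0.022, 0.117) [285.3 177.5]
{'fx': 359.87, 'fy': 359.87, 'cx': 278.08, 'cy': 212.768, 'k1': -0.003, 'R': [[0.958, 0.287, -0.001], [0.271, -0.905, 0.327], [0.093, -0.314, -0.945]], 't': [-0.567, -0.285, 0.476]}
```

View pics/w1.png

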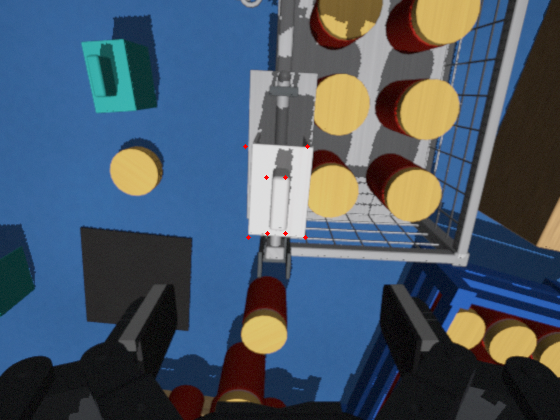

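Wrist: the roof corners are at (253,145), (312,147), (307,238) and (249,236), about 4 px right of my prediction and turned by about 3°. I'll refit the hood pose with these.

Run:
```python
from h import *
c=ctrl.calibration("wrist")
im=ctrl.get_image("wrist"); g=(im.min(2)>205).astype(np.uint8)[120:250,235:325]
m=ctrl.outline_of("wrist","hood"); m=[x for x in m if x["mask"][190,270]]
for x in m[:1]:
    cs=max(cv2.findContours(x["mask"].astype(np.uint8),0,2)[0],key=cv2.contourArea); print(x["conf"],x["rect"],cv2.approxPolyDP(cs,4,True)[:,0].tolist())
n,l,st,ce=cv2.connectedComponentsWithStats(g); k=1+st[1:,4].argmax(); cs=max(cv2.findContours((l==k).astype(np.uint8),0,2)[0],key=cv2.contourArea)
print((cv2.approxPolyDP(cv2.convexHull(cs),3,True)[:,0]+[235,120]).tolist())
a,b,z=.025,.04,.083
P=[((253,145),(-a,b,z)),((312,147),(a,b,z)),((307,238),(a,-b,z)),((249,236),(-a,-b,z))]
f=lambda p:np.concatenate([proj(c,Ro.from_euler("z",p[2]).as_matrix()@np.array(q)+[p[0],p[1],.165])[0]-u for u,q in P])
r=least_squares(f,[.6,-.03,.29]);print(r.x,f(r.x).round(1))
p=r.x;R=Ro.from_euler("z",p[2]).as_matrix()
print(R@[0,.206,0]+[p[0],p[1],.165])
toward([p[0],p[1],.254],p[2])
```

```text
0.95 [249.2, 128.0, 62.9, 106.8] [[259, 132], [253, 147], [251, 231], [305, 235], [314, 145], [306, 134], [302, 145], [263, 143]]
[[254, 144], [312, 147], [304, 235], [250, 231]]
[ 0.60137389 -0.02733147  0.24615222] [-1.4 -0.3  1.1  0.4 -0.6  0.1  0.9 -0.2]
[0.55117705 0.17245911 0.165     ]
t 3.15 pos [ 0.5986 -0.03    0.399 ] F [ 0.4 -0.5  0.1] open 0.0853 | shift [  1.8   3.6 145. ] turn 0.041 | R [[-0.283, 0.959], [0.959, 0.283]] tilt [-0.001 -0.    -1.   ] q6 -0.46
```

```bash
python3 -m creep '[[0,1,2.5,35,0.045],[0,1,2.5,70,0.045],[0,1,2.5,100,0.045],[0,1,2.5,120,0.045],[0,1,2.5,135,0.045],[0,1,2.5,145,0.045],[0,1,2.5,145,0.045],[0,1,2.5,145,0.045]]'
python3 -m creep '[[255,0,0,0,0],[255,0,0,0,0],[255,0,0,0,0],[255,0,0,0,0],[255,0,0,0,0],[255,0,0,0,0],[255,0,0,0,0],[255,0,0,0,0]]' 40
python3 -m creep '[[255,0,0,-10,0],[255,0,0,-25,0],[255,0,0,-40,0],[255,0,0,-40,0],[255,0,0,-40,0]]'
```

```text
t: 3.82
tool_pos: [0.6013, -0.028, 0.2552]
tool_rot: [1.936, 2.473, 0.001]
contact_force: [0.1, -0.5, 0.3]
opening: 0.0855
t: 4.48
tool_pos: [0.6013, -0.0274, 0.2548]
tool_rot: [1.935, 2.474, 0.001]
contact_force: [0.1, 0.1, 0.7]
opening: 0.0136
t: 4.9
tool_pos: [0.6022, -0.0277, 0.2973]
tool_rot: [1.933, 2.471, 0.003]
contact_force: [-1.6, 0.3, -1.5]
opening: 0.0132
```

```bash
python3 -m creep '[[255,0,0,-30,0],[255,0,0,-60,0],[255,0,0,-85,0],[255,-8,-8,-90,0],[255,-28,-28,-90,0],[255,-54,-54,-90,0],[255,-80,-79,-90,0],[255,-106,-104,-90,0],[255,-132,-130,-80,0],[255,-158,-155,-60,0],[255,-184,-181,-40,0],[255,-210,-206,-20,0]]'
python3 -m creep '[[255,-15,-15,15,0],[255,-24,-23,30,0],[255,-27,-27,45,0],[255,-27,-27,45,0],[255,-27,-27,45,0],[255,-27,-27,45,0]]'
python3 - <<'E'
from h import *
toward([.433,-.314,.096],.246)
im=ctrl.get_image("side"); cv2.imwrite("pics/s2.png",cv2.resize(im[80:260,180:420],None,fx=3,fy=3)[...,::-1])
E
```

```text
t: 5.9
tool_pos: [0.4495, -0.2822, 0.3121]
tool_rot: [-1.935, -2.473, 0.001]
contact_force: [0.3, -1.0, -0.9]
opening: 0.0134
t: 6.4
tool_pos: [0.432, -0.3134, 0.2696]
tool_rot: [-1.936, -2.474, -0.0]
contact_force: [0.0, -0.0, -1.8]
opening: 0.0132
t 6.4 pos [ 0.432  -0.3134  0.2696] F [ 0.  -0.  -1.8] open 0.0132 | shift [ -0.8   0.8 173.6] turn -0.003 | R [[-0.241, 0.971], [0.971, 0.241]] tilt [ 0.  0. -1.] q6 -1.01
```

View pics/s2.png

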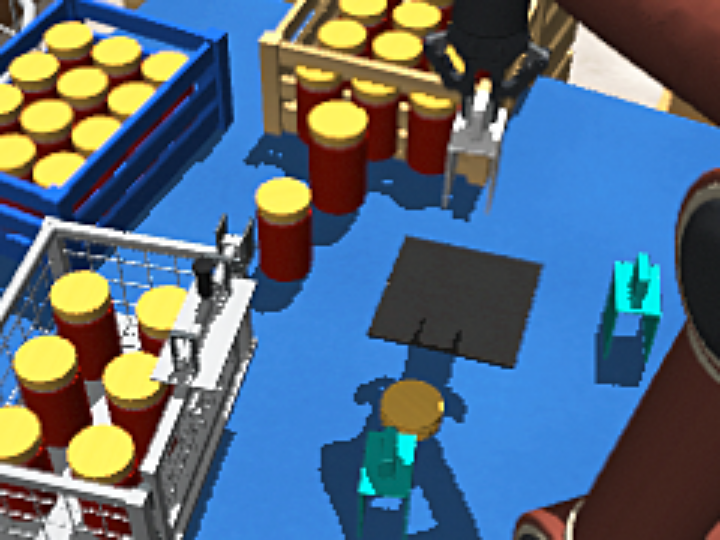

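The hood hangs straight in the jaws, projected over the mat, and the black handle is now exposed at about crop (205,275). I'll lower the hood gently.

```bash
python3 -m creep '[[255,-1,1,30,0],[255,-1,1,65,0],[255,-1,1,100,0],[255,-1,1,130,0],[255,-1,1,150,0],[255,-1,1,160,0],[255,-1,1,166,0],[255,-1,1,169,0],[255,-1,1,171,0],[255,-1,1,173,0],[255,-1,1,173,0]]'
python3 -m creep '[[255,0,0,1,0],[255,0,0,2,0],[255,0,0,2,0]]'
```

```text
t: 7.37
tool_pos: [0.4339, -0.3149, 0.0978]
tool_rot: [1.934, 2.473, -0.0]
contact_force: [0.2, -0.1, -1.9]
opening: 0.0132
t: 7.62
tool_pos: [0.4333, -0.3145, 0.0948]
tool_rot: [1.936, 2.474, -0.0]
contact_force: [-0.4, 0.2, -1.4]
opening: 0.013
```

```bash
python3 -m creep '[[255,0,0,1,0],[255,0,0,1,0],[255,0,0,2,0],[255,0,0,2,0]]'
```

```text
t: 7.95
tool_pos: [0.4335, -0.3147, 0.0938]
tool_rot: [1.936, 2.474, -0.0]
contact_force: [-2.6, 1.3, 6.0]
opening: 0.0136
```

```bash
python3 -m creep '[[200,0,0,0,0],[150,0,0,0,0],[0,0,0,0,0],[0,0,0,0,0],[0,0,0,0,0],[0,0,0,0,0],[0,0,0,-10,0],[0,0,0,-40,0],[0,0,0,-80,0],[0,0,0,-120,0],[0,0,0,-160,0],[0,0,0,-200,0]]'
python3 -m creep '[[0,40,40,-20,0],[0,78,76,-50,0],[0,115,112,-80,0],[0,152,148,-105,0],[0,190,184,-105,0],[0,222,218,-105,0],[0,237,233,-105,0],[0,237,233,-105,0],[0,237,233,-105,0]]'
python3 - <<'E'
from h import *
toward([.601,-.0275,.40],.246)
im={}
for n in("scene","side","wrist"):
    c=ctrl.calibration(n); im[n]=ctrl.get_image(n)
    for l in("handle_mid","bolt_handle","keeper_lip","hood"): print(n,l,[(np.round(b["rect"],1).tolist(),round(b["conf"],2)) for b in ctrl.boxes_of(n,l)[:3]])
f=lambda i,k:cv2.resize(i,None,fx=k,fy=k,interpolation=cv2.INTER_CUBIC)
S=f(im["scene"][200:290,265:335],4)[:300]; D=f(im["side"][140:230,215:275],4)[:300]
W=f(im["wrist"][130:280,220:340],2)
H=im["side"][140:215,290:375]; H=f(H,4)
cv2.imwrite("pics/c3.png",np.hstack([S[:300],D[:300],W[:300]])[...,::-1]); print(S.shape,D.shape,W.shape)
cv2.imwrite("pics/h3.png",H[...,::-1])
E
```

```text
t: 8.95
tool_pos: [0.433, -0.3141, 0.2953]
tool_rot: [1.935, 2.474, -0.0]
contact_force: [0.2, -0.0, -0.3]
opening: 0.0856
t: 9.7
tool_pos: [0.6038, -0.0242, 0.3991]
tool_rot: [1.93, 2.477, 0.004]
contact_force: [-1.0, -0.4, 0.2]
opening: 0.0854
t 9.7 pos [ 0.6038 -0.0242  0.3991] F [-1.  -0.4  0.2] open 0.0854 | shift [-2.5 -3.5 -0.9] turn 0.001 | R [[-0.244, 0.97], [0.97, 0.244]] tilt [ 0.002  0.001 -1.   ] q6 -0.41
scene handle_mid []
scene bolt_handle [([301.1, 219.0, 9.7, 20.7], 0.4)]
scene keeper_lip [([286.3, 256.3, 14.6, 22.4], 0.64)]
scene hood [([175.7, 290.1, 34.6, 39.4], 0.98), ([281.5, 153.2, 25.4, 34.7], 0.65), ([115.3, 263.1, 33.3, 34.4], 0.6)]
side handle_mid []
side bolt_handle []
side keeper_lip [([325.8, 152.0, 18.4, 17.7], 0.64), ([241.7, 157.4, 17.7, 44.7], 0.44)]
side hood [([299.6, 219.5, 16.9, 34.3], 0.95), ([256.6, 299.7, 37.8, 44.1], 0.95), ([323.7, 151.6, 19.1, 28.0], 0.72)]
wrist handle_mid [([264.3, 161.0, 25.8, 29.2], 0.67)]
wrist bolt_handle [([260.0, 160.7, 30.0, 31.0], 0.77), ([242.5, 2.3, 67.9, 256.0], 0.26)]
wrist keeper_lip [([261.7, 227.4, 31.7, 50.9], 0.87)]
wrist hood [([101.8, 265.7, 53.6, 62.5], 0.94), ([74.5, 45.1, 77.1, 74.7], 0.89), ([0.0, 253.5, 45.5, 76.4], 0.88)]
(300, 280, 3) (300, 240, 3) (300, 240, 3)
```

View pics/c3.png

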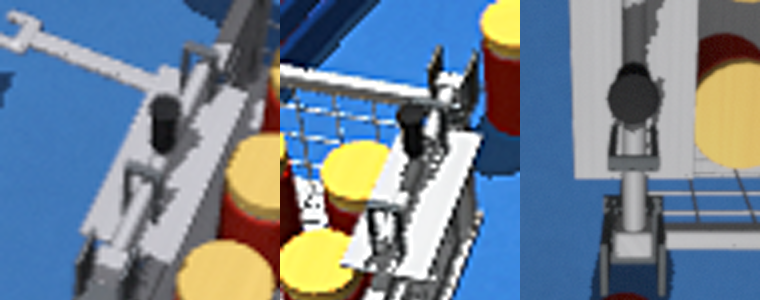

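View pics/h3.png

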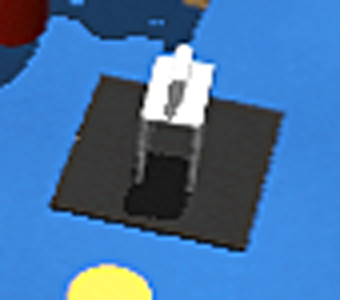

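The hood stands upright, well inside the mat. The handle's top disc is at scene (306,225.8), side (248,168.2) and wrist (276.5,178.5). I'll triangulate it.

Run:
```python
from h import *
C={n:ctrl.calibration(n) for n in("scene","side","wrist")}
U={"scene":(305.7,225.5),"side":(247.7,168),"wrist":(276.3,178.5)}
r=tri([(C[n],U[n]) for n in U]);print("handle top",r.x.round(4),r.fun.round(1))
xy=onplane(C["wrist"],U["wrist"],.2415);print("wrist@.2415",xy.round(4), "scene",onplane(C["scene"],U["scene"],.2415).round(4),"side",onplane(C["side"],U["side"],.2415).round(4))
k=(627-520)/2+220,245/2+130
print("nose top approx",onplane(C["wrist"],k,.2).round(4))
toward([xy[0],xy[1],.203],.246)
```

```text
handle top [ 0.5981 -0.0165  0.2421] [ 1.3  0.1 -1.4  0.6 -0.8  0.4]
wrist@.2415 [ 0.5987 -0.0162] scene [ 0.5949 -0.0179] side [ 0.5962 -0.0211]
nose top approx [ 0.6168 -0.1033]
t 10.45 pos [ 0.6023 -0.0285  0.3975] F [ 0.  -0.3 -0.4] open 0.0855 | shift [ 12.8  -0.5 194.5] turn -0.003 | R [[-0.24, 0.971], [0.971, 0.24]] tilt [-0.  0. -1.] q6 -0.41
```

```bash
python3 -m creep '[[0,12,-1,40,0],[0,12,-1,80,0],[0,12,-1,115,0],[0,12,-1,135,0],[0,12,-1,135,0]]'
python3 - <<'E'
from h import *
c=ctrl.calibration("wrist"); im=ctrl.get_image("wrist"); bs=ctrl.boxes_of("wrist","bolt_handle")
print([(b["rect"],b["conf"]) for b in bs[:2]])
o=ctrl.get_obs();xy=[.598,-.0165];print(proj(c,[[*xy,.2415],[*xy,.2]]).round(1)); toward([*xy,.203],.246)
cv2.imwrite("pics/w4.png",im[...,::-1])
E
```

```text
t: 10.87
tool_pos: [0.5953, -0.0163, 0.2554]
tool_rot: [-1.93, -2.467, 0.009]
contact_force: [-0.2, -0.1, -0.9]
opening: 0.0853
[([259.8, 230.9, 44.7, 68.7], 0.67), ([229.0, 2.2, 108.9, 365.1], 0.3)]
[[281.4 274.7]
 [281.6 241. ]]
t 10.97 pos [ 0.5984 -0.0168  0.2624] F [ 0.3 -0.1  0.5] open 0.0854 | shift [ 0.4 -0.2 59.4] turn -0.003 | R [[-0.241, 0.971], [0.971, 0.241]] tilt [-0.001  0.    -1.   ] q6 -0.4
```

View pics/w4.png

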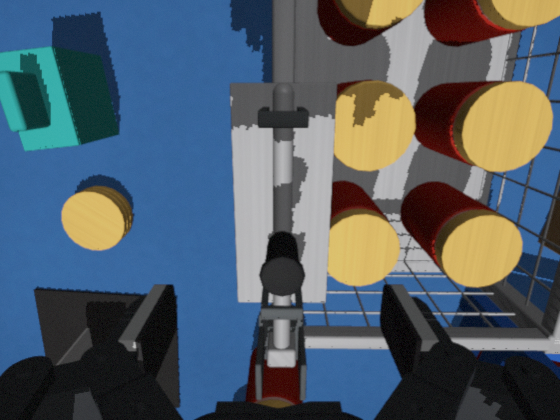

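The handle's top is at (283,276), within 1 mm of the prediction and centred between the fingers. The rod runs vertically in the image, so the yaw is right.

```bash
python3 -m creep '[[0,0,0.6,25,0],[0,0,0.6,45,0],[0,0,0.6,55,0],[0,0,0.6,59,0],[0,0,0.6,59,0],[0,0,0.6,59,0]]'
python3 -m creep '[[100,0,0,0,0],[150,0,0,0,0],[255,0,0,0,0],[255,0,0,0,0],[255,0,0,0,0],[255,0,0,0,0],[255,0,0,0,0],[255,0,0,0,0]]' 60
```

```text
t: 11.47
tool_pos: [0.6001, -0.0169, 0.2056]
tool_rot: [1.934, 2.472, 0.002]
contact_force: [0.7, 0.2, -0.2]
opening: 0.0853
t: 12.13
tool_pos: [0.5982, -0.017, 0.2041]
tool_rot: [-1.935, -2.473, 0.003]
contact_force: [-5.4, -0.8, 3.2]
opening: 0.0201
```

```bash
python3 -m creep '[[255,0,0,0,0],[255,0,0,0,0]]'
python3 - <<'E'
from h import *
im=ctrl.get_image("scene")[185:285,255:345]; D=ctrl.get_image("side")[125:225,210:300]; ctrl.get_obs()
f=lambda i:cv2.resize(i,None,fx=4.4,fy=4.4,interpolation=cv2.INTER_CUBIC)
cv2.imwrite("pics/g5.png",np.hstack([f(im),f(D)])[...,::-1]); toward([.598,-.0165,.203],.246)
E
```

```text
t: 12.3
tool_pos: [0.5982, -0.017, 0.2041]
tool_rot: [-1.935, -2.473, 0.003]
contact_force: [-4.8, -0.2, 4.7]
opening: 0.0197
t 12.4 pos [ 0.5982 -0.017   0.2041] F [-5.8 -0.4  3.5] open 0.0198 | shift [ 0.6 -0.1  1.1] turn -0.003 | R [[-0.24, 0.971], [0.971, 0.24]] tilt [-0.002 -0.001 -1.   ] q6 -0.39
```

View pics/g5.png

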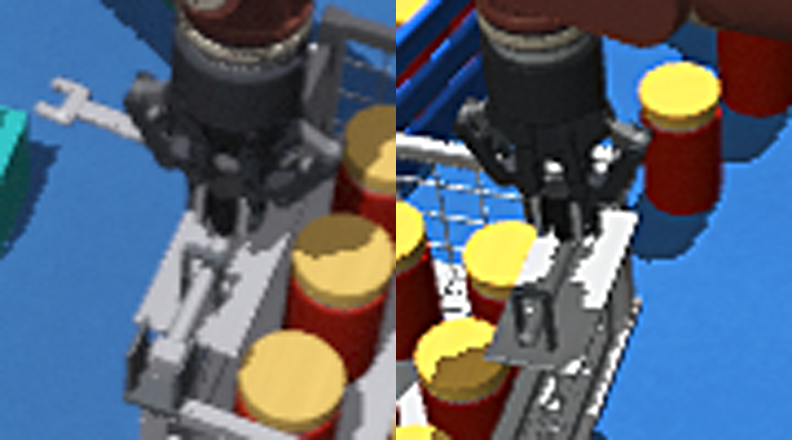

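The picture shows both fingers closed round the handle. Next I'll lift the bolt and check.

```bash
python3 -m creep '[[255,0,0,-3,0],[255,0,0,-6,0],[255,0,0,-9,0],[255,0,0,-12,0],[255,0,0,-14,0],[255,0,0,-14,0],[255,0,0,-14,0]]'
```

```text
t: 12.98
tool_pos: [0.5983, -0.0169, 0.2173]
tool_rot: [-1.935, -2.473, 0.003]
contact_force: [-5.3, -2.1, -1.8]
opening: 0.0197
```

```bash
python3 -m creep '[[255,0,0,-1,0],[255,4,0,-1,0],[255,8,0,-1,0],[255,12,0,-1,0],[255,16,0,-1,0],[255,20,0,-1,0],[255,20,0,-1,0]]'
```

```text
t: 13.57
tool_pos: [0.5932, 0.0032, 0.2181]
tool_rot: [-1.934, -2.473, 0.002]
contact_force: [-4.9, -1.7, -1.0]
opening: 0.0196
```

```bash
python3 -m creep '[[255,4,0,0,0],[255,8,0,0,0],[255,12,0,0,0],[255,16,0,0,0],[255,19,0,0,0],[255,20.5,0,0,0],[255,20.5,0,0,0]]'
python3 - <<'E'
from h import *
W=ctrl.get_image("wrist")[150:420,180:400]; S=ctrl.get_image("scene")[195:285,255:335]
f=lambda i,k:cv2.resize(i,None,fx=k,fy=k,interpolation=cv2.INTER_CUBIC)
cv2.imwrite("pics/g6.png",np.hstack([f(W,1.5)[:400],f(S,4.5)[:400]])[...,::-1]); toward([.598,-.0165,.203],.246)
E
```

```text
t: 14.15
tool_pos: [0.5892, 0.0193, 0.2185]
tool_rot: [1.935, 2.47, -0.01]
contact_force: [-2.4, -13.4, -1.9]
opening: 0.0198
t 14.25 pos [0.5892 0.0193 0.2186] F [ -3.  -12.9  -2.3] open 0.0198 | shift [-36.7   0.   15.8] turn -0.004 | R [[-0.239, 0.971], [0.971, 0.239]] tilt [-0.001 -0.007 -1.   ] q6 -0.33
```

View pics/g6.png

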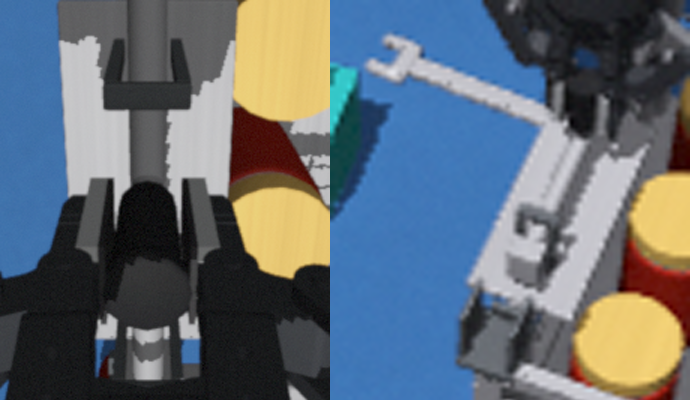

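The bolt is right back: the end stop is felt at −13 N, and the scene shows the nose clear of the empty keeper. Now I'll swing the gate on an arc of about 166 mm round the hinge, easing the draw push slightly.

```bash
python3 -m creep '[[255,-1,-2,0,0.01],[255,-1,-5,0,0.03],[255,-0.8,-8.3,0,0.05],[255,-0.5,-12.5,0,0.075],[255,-0.2,-16.6,0,0.1],[255,-0.2,-16.6,0,0.1]]'
```

```text
t: 14.75
tool_pos: [0.5744, 0.0162, 0.2195]
tool_rot: [2.055, 2.368, -0.001]
contact_force: [3.1, -8.0, -2.0]
opening: 0.0198
```

```bash
python3 -m creep '[[255,0,-4,0,0.025],[255,0.2,-8.3,0,0.05],[255,0.5,-12.5,0,0.075],[255,0.8,-16.6,0,0.1],[255,1.3,-20.7,0,0.125],[255,1.9,-24.8,0,0.15],[255,2.5,-28.9,0,0.175],[255,3.3,-33,0,0.2],[255,4.2,-37,0,0.225],[255,5,-40.3,0,0.245],[255,5,-40.3,0,0.245],[255,5,-40.3,0,0.245]]'
python3 - <<'E'
from h import *
o=ctrl.get_obs(); p=o["tool_pos"]; print(np.round(p,4),np.round(o["contact_force"],1),o["opening"])
h=np.array([.5478,.1833]); v=p[:2]-h; v0=np.array([.5892,.0193])-h
print("angle about est hinge",(np.arctan2(v0[1],v0[0])-np.arctan2(v[1],v[0])),np.linalg.norm(v))
S=ctrl.get_image("scene")[185:320,240:380]; D=ctrl.get_image("side")[120:255,190:330]
f=lambda i:cv2.resize(i,None,fx=2.85,fy=2.85,interpolation=cv2.INTER_CUBIC)
cv2.imwrite("pics/g7.png",np.hstack([f(S),f(D)])[...,::-1])
E
```

```text
t: 15.75
tool_pos: [0.5338, 0.0152, 0.2195]
tool_rot: [2.328, 2.1, -0.001]
contact_force: [1.2, -10.0, -1.8]
opening: 0.0199
[0.5338 0.0152 0.2195] [  1.2 -10.   -1.8] 0.01987725903272131
angle about est hinge 0.3303163003960947 0.1686818043713822
```

View pics/g7.png

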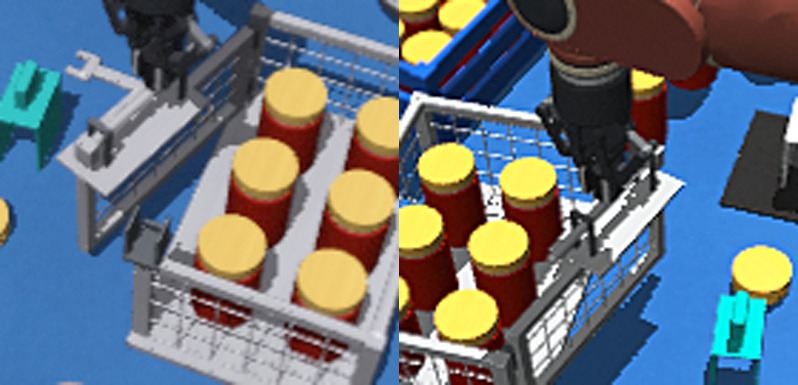

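The gate is ajar with the keeper left behind, the hood is on the mat, and the jars are undisturbed. Last I'll check the hold and overlay the predicted edge at 80, 90 and 100 mm.

```bash
python3 -m creep '[[255,0,0,0,0],[255,0,0,0,0],[255,0,0,0,0],[255,0,0,0,0],[255,0,0,0,0],[255,0,0,0,0],[255,0,0,0,0],[255,0,0,0,0]]'
python3 - <<'E'
from h import *
c=ctrl.calibration("scene"); im=ctrl.get_image("scene")
S=cv2.resize(im[180:300,250:350],None,fx=5,fy=5,interpolation=cv2.INTER_CUBIC)
h=np.array([.5478,.1833])
for e,col in((.08,(255,0,0)),(.09,(0,255,0)),(.10,(255,0,255))):
    th=2*np.arcsin(e/.53); a=.246-th
    X=[[*(h+r*np.array([np.sin(a),-np.cos(a)])),.165] for r in(0,.265)]
    u=((proj(c,X)-[250,180]+.5)*5).round().astype(int); cv2.line(S,tuple(map(int,u[0])),tuple(map(int,u[1])),col,1); print(e,proj(c,X)[1])
D=ctrl.get_image("side")[130:230,290:350]; D=cv2.resize(D,None,fx=5,fy=6)
cv2.imwrite("pics/g8.png",np.hstack([S,D])[...,::-1])
for n,l in(("side","hood"),("scene","hood"),("side","lid_stack_mid"),("side","jar_a_mid"),("side","spanner_grip")): print(n,l,[(np.round(b["rect"]).tolist(),round(b["conf"],2)) for b in ctrl.boxes_of(n,l)[:3]])
E
```

```text
t: 16.52
tool_pos: [0.5339, 0.0152, 0.2195]
tool_rot: [2.328, 2.1, -0.001]
contact_force: [0.8, -9.6, -1.4]
opening: 0.0197
0.08 [272.16770447 246.56270962]
0.09 [269.38063099 244.54942131]
0.1 [266.69969934 242.45637808]
side hood [([254.0, 304.0, 42.0, 38.0], 0.92), ([301.0, 224.0, 16.0, 25.0], 0.56), ([379.0, 165.0, 19.0, 33.0], 0.56)]
scene hood [([176.0, 288.0, 31.0, 44.0], 0.96), ([114.0, 262.0, 34.0, 37.0], 0.96), ([239.0, 208.0, 23.0, 40.0], 0.79)]
side lid_stack_mid [([305.0, 209.0, 26.0, 17.0], 0.71)]
side jar_a_mid []
side spanner_grip [([306.0, 209.0, 23.0, 17.0], 0.66), ([247.0, 261.0, 56.0, 27.0], 0.64), ([195.0, 338.0, 64.0, 72.0], 0.51)]
```

View pics/g8.png

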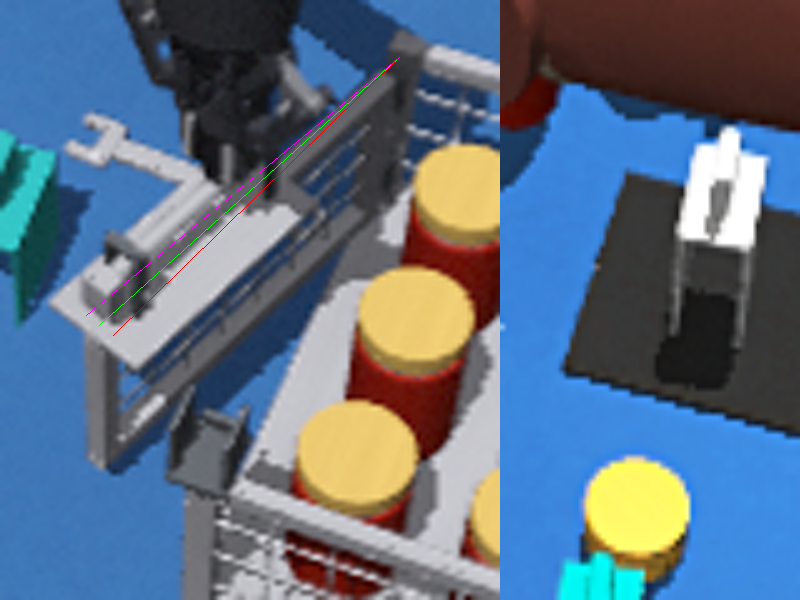

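The midpoint of the plate's free end, at about (95,335), falls close to the 90 mm line (about 87 mm). The hold is steady and the hood stands on the mat, so I'm handing in.

```bash
python3 -c "
from station import ctrl
print(ctrl.finish_job())"
```

```text
the job is handed in; nothing more can be done
None
```

The job is handed in with every step done in the order asked, at about 17 s on the robot's clock (limit 58 s).

- **Hood:** it is off the bolt and stands upright, well inside the mat's edges in the last side view.
- **Bolt:** I gripped the handle, lifted it about 13 mm and drew it back until it met the end stop. The last views show the nose clear of the keeper.
- **Gate:** I swung it open towards the robot and am holding it by the handle. From the arm's travel the gap at the free edge is 87–90 mm, and from the overlaid picture about 87 mm.
- **Hold:** the pose and forces stayed steady over the last 0.7 s of hold (about 10 N, grip closed at 20 mm).

**Checks that disagreed or stayed open:**
- **Draw distance:** the tool moved only about 37 mm before the stop, against the nominal 42 mm. The bolt may have started slightly drawn or slid a little in the pads, but it is past the 33 mm needed to clear.
- **Grip width:** the fingers closed to 20 mm on the 18 mm handle, so the pads may be touching its rim.
- **Bystanders:** nothing I saw in the pictures had moved. In the final check the detector missed the tomato jar in the side view, and I did not remeasure the bystanders one by one.

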